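# Swing the foil dispenser round the rack's corner post

## Robot

A 7-joint arm with a two-finger parallel gripper is mounted at the origin on the work surface. World frame = base frame: x ahead of the robot, y to its left, z up, the work surface at z = 0. Lengths are in m, angles in degrees, forces in N, time in s.
With the tool pointing down it reaches from about 0.35 to 0.775 m from the base axis. Payload 3.1 kg.
Tool frame: the origin (TCP) lies on the centre line of the jaws, within the pads' length; the fingertips stand 17 mm ahead of it and the grasp point (between the pads) lies 2 mm behind it (robot.tip_reach is the distance from the TCP to the fingertips, in m); z points along the fingers, y is the line along which they close (so a half turn about z gives the same grasp; the last joint's range is limited). The gripper opens to 85 mm and grips with 20 to 120 N. Pads are 22 mm wide; open, the fingers measure 114 mm over their backs; the gripper's body (76 mm by 85 mm) begins 54 mm behind the grasp point. The pads swing forward as they close: fully open they stand 13 mm farther back than shut.
Start: joints at [66.538, 17.813, 0.802, 86.603, -0.252, 75.585, -1.558], TCP at [0.198, -0.513, 0.248] pointing down, gripper open.
Joint ranges: [-154.91, 154.91], [-16.99, 109.72], [-72.82, 74.43], [7.12, 147.25], [-82.49, 262.49], [11.32, 116.49], [-174.64, 174.64]. Speed limits (degrees/s): [159.86, 159.86, 180, 180, 180, 180, 180].

## Interface

Orientations are given as [roll, pitch, yaw] about the fixed x, y, z axes, in that order (R = Rz(yaw) Ry(pitch) Rx(roll)).
In Python, from station import robot, fingers, vision, workorder, recognise gives the robot as it stands. Calls block until the motion is done:
- robot.move_to(position, orientation): joint-space move of the TCP to a pose.
- robot.line_to(position, orientation=None, velocity=0.15, f_stop=None): straight line of the TCP; orientation=None keeps the orientation; velocity is the mean speed in m/s. With f_stop (N) it stops when the force on the tool has changed by that much, and returns True; else False.
- robot.move_j(angles): joint-space move.
- fingers.gripper_to(opening, force=None): opening from 0.0 (shut) to 1.0 (fully open); force is the grip in N (None keeps the last); returns when the fingers have stopped.
- robot.pause(seconds).
- robot.inverse_kinematics(position, orientation): joint angles nearest the present ones, or None.
- vision.grab_frame(name): name is "side" or "top"; returns the picture (384x512x3 uint8, red, green, blue); there is no depth.
- vision.calibration(name): a dict with "mtx" (3x3 intrinsics, pixels), "k1" (the pictures are not rectified: a ray, as slopes to the right and down, at radius r is drawn at 1 + k1 r^2 times it, then the intrinsics apply), "extrinsics" (4x4, takes a point from world to camera coordinates). Camera axes: x right, y up, looking along -z (the intrinsics and any distortion apply to the point x, -y, -z); pixel columns grow to the right and rows downward; lengths in m; the calibration is good to about 2 mm. A picture is of the moment at which its call begins. calibration takes no time and is no camera call.
A pose or a line that the arm cannot do raises robot.PlanningError and nothing moves.
- workorder.close_job(): hands the job in; it is judged then, once.
Trained networks look in the newest picture that a camera, given by its name, has taken for a name from the list of things; names that differ only in an ending like _2 or _b are one class to them, and where a whole thing is asked for, a point or a joint stands for the part that bears it (a point fixed in the world has none). Each returns a list of dicts, best first, with "p" (0 to 1); they miss things now and then, are a little off and sometimes report something else, mostly with a low value. They report only what shows in the picture. A call takes as long as a camera call. They do not tell look-alikes from the thing itself.
- recognise(label, camera): "rect" ([centre column, centre row, width, height] in pixels, round what is visible of it).
Readings, each from a call of its own:
- robot.current_time_s(): time.
- robot.current_joint_positions(): joint angles.
- robot.current_dq(): joint speeds.
- robot.current_joint_torque(): joint torques, N m.
- robot.current_tool_pos(): TCP position.
- robot.current_eef_rot(): TCP orientation.
- robot.current_contact_force(): force on the tool from outside, world axes, zero at the start.
- robot.current_torque(): the same for the moment, N m.
- robot.current_finger_gap(): opening from 0.0 (shut) to 1.0 (fully open).
- robot.current_gripper_force(): force on a finger pad.
Only numpy, scipy, OpenCV 4.12 (cv2) and the standard library are available. Lean on these libraries where they do the work, as an engineer would, in place of code of your own. Each camera call takes 0.05 s, during which the arm holds its last target. There are 200 camera calls.

## Task

Turn the square foil-sheet dispenser a quarter turn by pushing it round against the drying rack's front left leg (the thick corner post), so that its slotted mouth faces squarely out of the rack's front and its left side is up against the post, a finger's width of gap at most. Keep it flat on the bench all the way, then let go; do not bump the rack hard, and leave the other things where they are.

Things in the scene. Friction and masses are not known exactly. Their poses are not given: they have to be found in the camera images.
- dispenser: loose closed square aluminium box, 120 x 120 mm, 40 mm high, 0.3 to 0.6 kg, black panel on top. Origin: centre of its underside; z up. Its own -x side is the mouth: black slot, dark toothed strip along that edge of the top. It starts in front of the post with the mouth to the rack's left and its own -y side to the rack's front; turn it counter-clockwise, until its axes agree with the rack's
- mouth (a point): middle of the dispenser's mouth face, 60 mm from the box's centre along its own -x, 20 mm above its underside; axes as the dispenser's
- rack: fixed steel wire rack on four legs. Origin: foot of its front left leg (the post), on the bench; x points from its front to its back (away from the robot), y left along its front. The other legs, 14 mm thick with 28 mm feet, stand at (150, 0), (150, -340) and (0, -340) mm. The space below its shelf is open at the front and sides
- shelf (a point): middle of the rack's front rod, 220 mm above the bench, straight above the line of the front legs (rack x = 0). The shelf of rods 8 to 10 mm thick spans rack x = 0 to 150 mm, y = +20 to -364 mm, underside 215 mm above the bench: an upright hand hits the front rod, one leaning back to the rack's front passes below it
- post: the corner post: the rack's front left leg, a fixed round steel bar 24 mm in diameter, 220 mm high (flat foot disc, look only, 48 mm), origin at its foot, same as the rack's origin
- bowl: bystander: black tint bowl, 124 mm across, 55 mm high, origin under its centre, left of the post in front of the rack
- bottle_a: bystander: dark bottle, 48 mm across, 115 mm high, origin under its centre, left of the rack
- bottle_b: bystander: dark bottle, 48 mm across, 115 mm high, origin under its centre, beneath the rack near its right end
- brush: bystander: flat tint brush, about 165 mm long, 55 mm wide at its head, 11 mm high, origin where the handle meets the head, right of the rack's right legs
- tape: bystander: tape dispenser, about 125 mm long, 22 mm high, origin under the roll's centre (roll radius 36 mm), left of the post
- clip_tray: bystander: grey open clip tray, 90 x 130 mm, 35 mm high, origin under its centre, at the far left
- comb: bystander: black comb, 190 mm long, 6 mm high, origin under its centre, in front on the right
There are look-alikes about, which are no part of the job. Leave any orange look-alike of the dispenser alone.

How it is judged (in metres and radians):
On the way:
1. the dispenser is pressed against the corner post while it is part-way (20 to 75 degrees) round (angle between the x axis of dispenser and the x axis of rack, either way round between 0.26 and 1.22 rad and contact force between dispenser and post above 0.3 N), for 0.04 s.
At the end, for the whole second after the job is handed in: the dispenser lies flat, at rest and released, mouth facing the rack's front within 11 degrees, the post alongside its left side (box centre within 55 mm of the post along the rack's x) and its centre at most 98 mm to the right of the post's axis (72 mm is touching) (angle between the x axis of dispenser and the x axis of rack, either way round below 0.19 rad and x of mouth in the frame of rack below 0 m and x of dispenser in the frame of rack between -0.055 and 0.055 m and y of dispenser in the frame of rack between -0.098 and -0.05 m and angle between dispenser's own z axis and vertical below 0.05 rad and height (world z) of dispenser below 0.006 m and linear speed of dispenser below 0.01 m/s).
It fails at once if the dispenser is lifted or tipped off the bench (height (world z) of dispenser above 0.02 m or angle between dispenser's own z axis and vertical above 0.25 rad).
It fails at once if the hand or arm bumps the rack hard (over 15 N) (contact force between any of the arm, the fingers and rack above 15 N).
It fails at once if a bystander is moved by more than 30 mm (distance of any of bowl, bottle_a, bottle_b, brush, tape, clip_tray, comb from where it was at the start of the episode above 0.03 m).
It also fails if it takes over 64 s, if anything falls off the work surface, if the arm or the gripper's body presses on something with over 40 N, if the wrist force passes 120 N, or if a joint passes its speed limit or range.

## Working session

There is one attempt and no reset: what is moved stays moved. The work goes in short steps, each a Python script; the robot and the scene stay as the last script left them, time stands still between calls to the robot, and variables do not carry over. Pictures are saved under pics/ and viewed, at most 10 in all, crops included, and the job is handed in when it is done.

```bash
ls; mkdir -p pics
cat > h.py <<'E'
import numpy as np, cv2
from station import robot, fingers, vision, workorder, recognise
def save(im,n,s=1.5): cv2.imwrite(f'pics/{n}.png',cv2.cvtColor(cv2.resize(im,None,fx=s,fy=s,interpolation=cv2.INTER_CUBIC),cv2.COLOR_RGB2BGR))
def ray(cam,u,v):
    c=vision.calibration(cam);K=np.array(c['mtx']);E=np.array(c['extrinsics'])
    d=np.array([(u-K[0,2])/K[0,0],(v-K[1,2])/K[1,1]]);s=d.copy()
    for _ in range(20): s=d/(1+c['k1']*(s@s))
    R=E[:3,:3];return -R.T@E[:3,3], R.T@np.array([s[0],-s[1],-1])
def onz(cam,u,v,z):
    o,d=ray(cam,u,v);return o+d*(z-o[2])/d[2]
def proj(cam,P):
    c=vision.calibration(cam);K=np.array(c['mtx']);E=np.array(c['extrinsics'])
    p=E[:3,:3]@np.array(P)+E[:3,3];s=np.array([p[0],-p[1]])/-p[2];s=s*(1+c['k1']*(s@s))
    return np.array([K[0,0]*s[0]+K[0,2],K[1,1]*s[1]+K[1,2]])
E
python3 - <<'E'
from h import *
np.set_printoptions(precision=4,suppress=True)
for n in('top','side'):
    save(vision.grab_frame(n),n); c=vision.calibration(n);E=np.array(c['extrinsics']);print(n,-E[:3,:3].T@E[:3,3],c['mtx'],c['k1'])
    for l in('dispenser','post','rack','bowl','bottle_a','brush','tape','clip_tray','comb'):
        for r in recognise(l,n)[:3]: print(l,np.round(r['rect'],1),round(r['p'],2),onz(n,*r['rect'][:2],.0))
print(robot.current_time_s(),robot.current_eef_rot())
E
```

```text
pics
top [0.3603 0.0129 1.1887] [[420.8686   0.     253.6954]
 [  0.     420.8686 196.4418]
 [  0.       0.       1.    ]] -0.04588081754430937
dispenser [268.1 236.8  50.5  55.2] 0.96 [ 0.5021 -0.0141  0.    ]
dispenser [325.9 145.6  49.5  45.6] 0.59 [ 0.7927 -0.1537  0.    ]
post [257.9 198.8  15.9  28.6] 0.61 [0.6077 0.0277 0.    ]
rack [335.  174.4 158.4 100.8] 0.76 [ 0.7077 -0.1877  0.    ]
bowl [181.7 272.1  44.2  44. ] 0.6 [0.3746 0.2136 0.    ]
bottle_a [234.9 164.2  23.4  24.1] 0.9 [0.7026 0.1071 0.    ]
bottle_a [367.1 188.1  25.3  16.4] 0.59 [ 0.6781 -0.2843  0.    ]
brush [413.4 220.8  57.1  29.4] 0.73 [ 0.598  -0.4239  0.    ]
tape [208.1 212.8  28.6  43.9] 0.93 [0.5497 0.1644 0.    ]
clip_tray [180.7 157.9  54.6  42.6] 0.77 [0.7023 0.2684 0.    ]
comb [383.1 295.   16.9  66.3] 0.57 [ 0.3796 -0.3492  0.    ]
side [-0.2602  0.8049  0.8419] [[441.3695   0.     257.0055]
 [  0.     441.3695 191.2908]
 [  0.       0.       1.    ]] -0.1330020258243296
dispenser [247.6 184.7  49.6  30.3] 0.89 [ 0.799 -0.169  0.   ]
dispenser [278.8 230.3  58.   43.6] 0.76 [ 0.5167 -0.0412  0.    ]
post [248.1 203.9  10.7  66.4] 0.96 [ 0.7004 -0.0787  0.    ]
rack [266.  178.8 112.3 112.3] 0.76 [ 0.7816 -0.2501  0.    ]
bowl [251.5 276.6  47.6  33.6] 0.88 [0.4201 0.1724 0.    ]
bottle_a [292.  175.9  16.7  34.6] 0.83 [ 0.7259 -0.3382  0.    ]
bottle_a [330.4 179.9  42.1  13.9] 0.27 [ 0.6002 -0.4195  0.    ]
brush [329.  178.6  38.7  13.3] 0.74 [ 0.6103 -0.4238  0.    ]
tape [221.3 249.8  36.3  31.6] 0.58 [0.5709 0.1549 0.    ]
clip_tray [165.8 242.2  51.7  34.9] 0.79 [ 0.7212  0.2547 -0.    ]
clip_tray [253.8 274.9  46.3  36.6] 0.24 [0.4206 0.1629 0.    ]
comb [368.1 210.8  47.7  15.2] 0.57 [ 0.3757 -0.3408  0.    ]
1.0 [179.9934   0.0021  21.0741]
```

View pics/top.png

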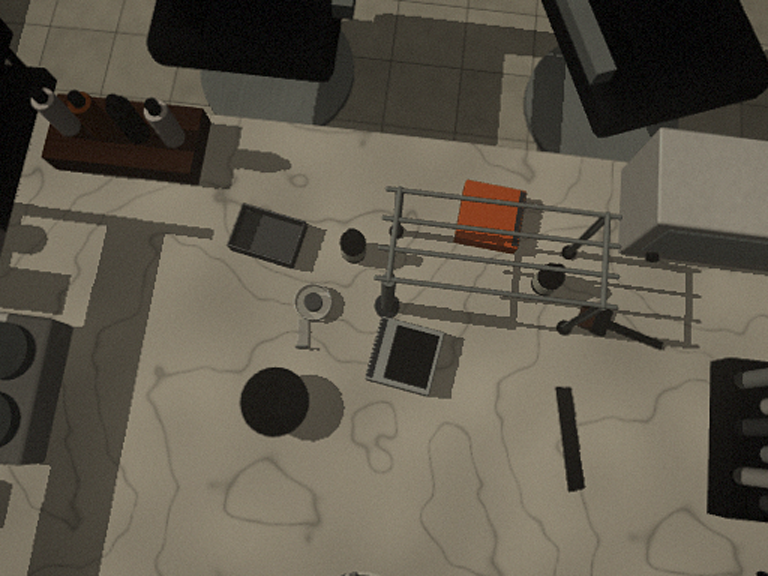

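View pics/side.png

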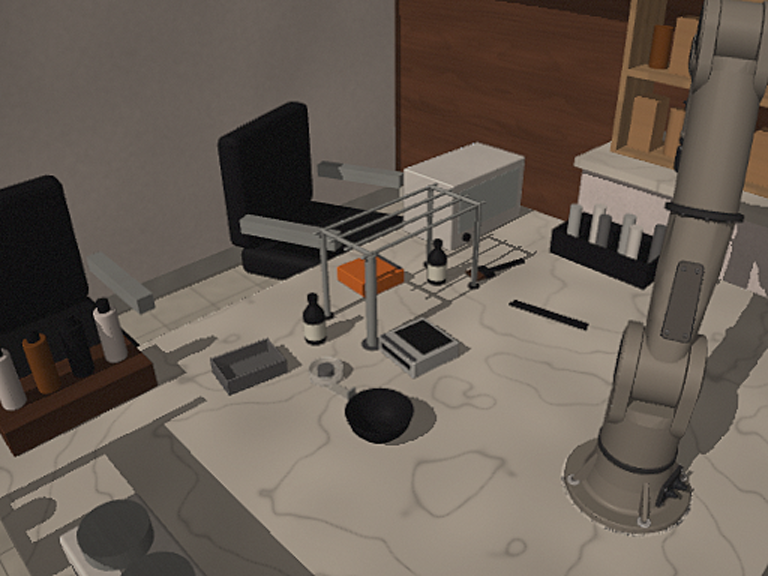

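Run:
```python
import cv2
a=cv2.imread('pics/top.png');b=cv2.imread('pics/side.png')
a=cv2.resize(a[210:420,330:530],(600,600)[:1]*1+(600,) if 0 else (570,600),interpolation=2)
cv2.imwrite('pics/crop1.png',a)
b=b[250:400,330:510];cv2.imwrite('pics/crop2.png',cv2.resize(b,(720,600),interpolation=2))
```

```text
(no output)
```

View pics/crop1.png

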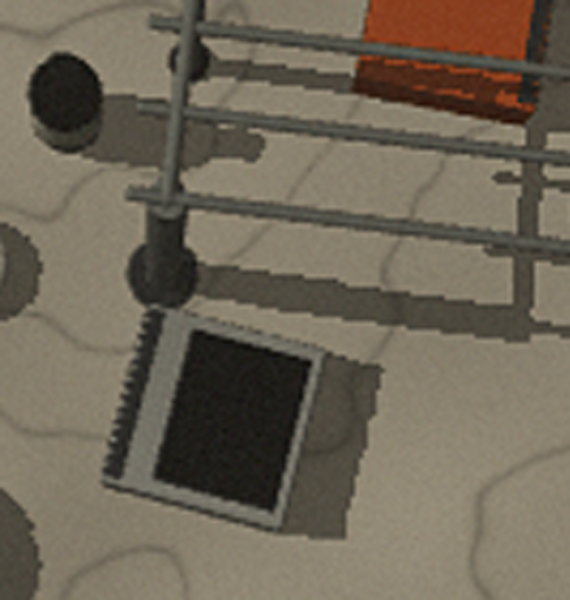

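View pics/crop2.png

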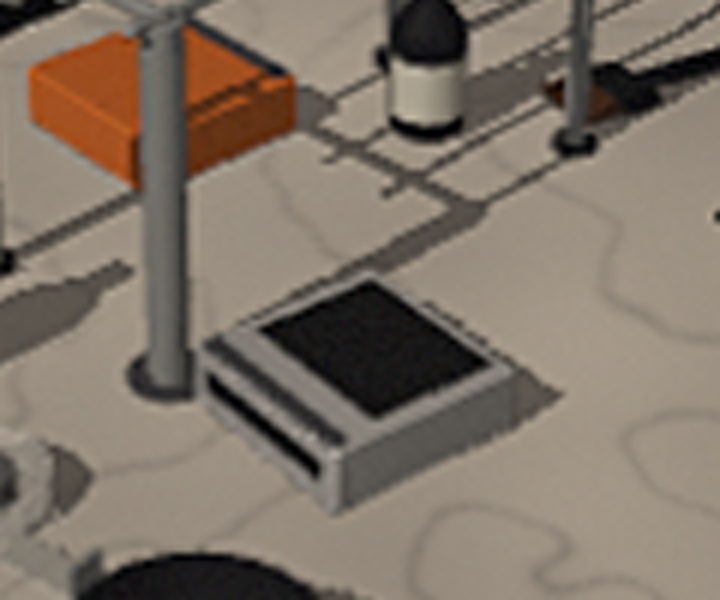

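Candidates: the silver box at top (403,356)/1.5x and side (418,345), and the orange one at top (490,215). The silver one fits. It is aluminium, stands in front of the post, has a black panel, and the crops show its slot and toothed strip facing the rack's left. The orange one is the look-alike.

Run:
```python
from h import *
np.set_printoptions(precision=4,suppress=True)
t=lambda x,y:((330+x/2.85)/1.5,(210+y/2.857)/1.5)
s=lambda x,y:((330+x/4)/1.5,(250+y/4)/1.5)
print('post',onz('top',*t(163,273),0),onz('side',*s(165,378),0))
for n,p,q in(('mouth-rear',(155,308),(203,345)),('rear-right',(325,352),(370,273)),('front-right',(280,528),(517,370)),('front-mouth',(104,485),(341,460))):
    print(n,onz('top',*t(*p),.04),onz('side',*s(*q),.04))
    # triangulate height
    o1,d1=ray('top',*t(*p));o2,d2=ray('side',*s(*q))
    k=np.linalg.lstsq(np.c_[d1,-d2],o2-o1,rcond=None)[0];print('  tri',o1+k[0]*d1)
print('FR',onz('top',565/1.5,327/1.5,0),onz('side',473/1.5,286/1.5,0))
print('BL',onz('top',397/1.5,231/1.5,0),onz('side',327/1.5,314/1.5,0)); print('BR',onz('top',570/1.5,251/1.5,0))
```

```text
post [0.5935 0.0253 0.    ] [0.5902 0.0277 0.    ]
mouth-rear [0.5621 0.0273 0.04  ] [0.557  0.0307 0.04  ]
  tri [0.5629 0.0273 0.0357]
rear-right [ 0.547 -0.085  0.04 ] [ 0.5415 -0.08    0.04  ]
  tri [ 0.5478 -0.0855  0.0345]
front-right [ 0.4319 -0.0681  0.04  ] [ 0.427 -0.068  0.04 ]
  tri [ 0.432  -0.0683  0.0377]
front-mouth [0.4452 0.0458 0.04  ] [0.4394 0.0501 0.04  ]
  tri [0.4456 0.0459 0.0345]
FR [ 0.5934 -0.3175  0.    ] [ 0.5904 -0.3159  0.    ]
BL [0.7444 0.024  0.    ] [0.7487 0.0188 0.    ]
BR [ 0.7456 -0.3183  0.    ]
```

The box and post are both located: the rack yaw is about 0°, the box yaw is about -99°, and the post lies almost at the box's rear-left corner. I'll first slide the box about 30 mm to the left, then push it back onto the post and turn it. A template tracker in the top view will follow its pose.

```bash
cat >> h.py <<'E'
from scipy.optimize import minimize
POST=np.array([.5935,.0253]); PITCH=-40
g=np.arange(-.058,.0581,.002); GX,GY=np.meshgrid(g,g)
def patch(im,x,y,yaw):
    c,s=np.cos(yaw),np.sin(yaw)
    P=np.stack([x+c*GX-s*GY,y+s*GX+c*GY,np.full_like(GX,.04)]).reshape(3,-1)
    k=vision.calibration('top');K=np.array(k['mtx']);E=np.array(k['extrinsics'])
    p=E[:3,:3]@P+E[:3,3:];q=np.stack([p[0],-p[1]])/-p[2];q=q*(1+k['k1']*(q**2).sum(0))
    u=(K[0,0]*q[0]+K[0,2]).reshape(GX.shape);v=(K[1,1]*q[1]+K[1,2]).reshape(GX.shape)
    return cv2.remap(im,u.astype(np.float32),v.astype(np.float32),cv2.INTER_LINEAR)
def gray(): return cv2.GaussianBlur(cv2.cvtColor(vision.grab_frame('top'),cv2.COLOR_RGB2GRAY),(3,3),0).astype(np.float32)
def track(guess,im=None):
    """box pose (x,y,yaw deg), score, own coords of post"""
    im=gray() if im is None else im; T=np.load('T.npy')
    f=lambda q:-cv2.matchTemplate(patch(im,q[0],q[1],q[2]*10),T,cv2.TM_CCOEFF_NORMED)[0,0]
    a=np.radians(guess[2])/10
    c=[(guess[0]+i,guess[1]+j,a+np.radians(k)/10) for i in np.arange(-.03,.031,.006) for j in np.arange(-.03,.031,.006) for k in range(-30,31,6)]
    c.sort(key=f)
    r=min((minimize(f,q,method='Nelder-Mead',options=dict(initial_simplex=np.array(q)+np.vstack([np.zeros(3),.004*np.eye(3)]),xatol=1e-5,fatol=1e-5)) for q in c[:3]),key=lambda r:r.fun)
    x,y,w=r.x[0],r.x[1],r.x[2]*10
    print('box',np.round([x,y,np.degrees(w)],4),'score',round(-r.fun,3),'post own',np.round(toown((x,y,np.degrees(w)),POST),4),'t',robot.current_time_s())
    return x,y,np.degrees(w)
def rot(d): a=np.radians(d);return np.array([[np.cos(a),-np.sin(a)],[np.sin(a),np.cos(a)]])
def toown(b,p): return rot(b[2]).T@(np.array(p)-b[:2])
def toworld(b,o): return rot(b[2])@np.array(o)+b[:2]
def tcp(xy,z=.016,yaw=0):
    """TCP pose for a fingertip-centre place"""
    a=np.radians(-PITCH);w=np.radians(yaw);zt=np.array([np.sin(a)*np.cos(w),np.sin(a)*np.sin(w),-np.cos(a)])
    return list(np.r_[xy,z]-robot.tip_reach*zt),[180,PITCH,yaw]
def go(xy,z=.016,v=.1,f=None): return robot.line_to(*tcp(xy,z),velocity=v,f_stop=f)
E
python3 - <<'E'
from h import *
im=gray();c=np.array([[.5621,.0273],[.547,-.085],[.4319,-.0681],[.4452,.0458]])
m=c.mean(0);d=(c[1]-c[0]+c[2]-c[3]);yaw=np.degrees(np.arctan2(d[1],d[0]));print(m,yaw)
np.save('T.npy',patch(im,*m,np.radians(yaw)));b=track((*m,yaw),im)
for q in(toworld(b,(.1,0)),toworld(b,(.045,-.08)),(.6,-.14),(.63,-.14)):
    p,o=tcp(q);print(q,robot.inverse_kinematics(p,o))
p,o=tcp(toworld(b,(.11,0)),.16)
fingers.gripper_to(0.0);robot.move_to(p,o);print(robot.current_time_s(),robot.current_joint_positions())
E
```

```text
[ 0.49655 -0.02   ] -97.15618924001151
box [ 4.96600e-01 -2.00000e-02 -9.71562e+01] score 1.0 post own [-0.057   0.0906] t 1.05
[ 0.48409254 -0.11922102] [ 74.07114799  34.70560136 -61.11154866 142.48721957 147.47258477
  23.01731824 152.89020305]
[ 0.41156732 -0.05468349] None
(0.6, -0.14) [ 51.84473126  33.29457988 -40.448693   126.87210763 152.92311415
  13.14548067 142.12354207]
(0.63, -0.14) [ 49.71789284  35.35163879 -40.29759771 122.79971422 142.5030921
  12.51363233 152.22068675]
3.5583 [ 44.21802661  -2.93910034 -19.29915865 135.24202964 -59.56811081
  19.17178044 -12.94308168]
```

Run:
```python
import h
from h import *
b=(.4966,-.02,-97.16)
for P in(0,-10,-20,-30):
    h.PITCH=P;print(P,[robot.inverse_kinematics(*tcp(q,z)) is not None for q in((.41,-.05),(.43,-.05),(.46,-.06),(.49,-.08)) for z in(.016,.1)])
h.PITCH=-20
robot.move_to(*tcp(toworld(b,(.105,-.004)),.08)); go(toworld(b,(.105,-.004)))
s=go(toworld(b,(.06,-.004)),v=.04,f=1.5);own=toown(b,robot.current_tool_pos()[:2]);print('contact',s,own,robot.current_contact_force())
q=toworld(b,(own[0]-.032,-.004))   # TCP -> slide 32 mm further
p,o=tcp(q);off=np.array(p[:2])-q; go(q-off*[1,0],v=.05)
print(robot.current_contact_force());go(toworld(b,(.09,-.004)),v=.1)
track((b[0],b[1]+.03,b[2]))
```

```text
0 [True, True, True, True, True, True, True, True]
-10 [True, True, True, True, True, True, True, True]
-20 [True, True, True, True, True, True, True, True]
-30 [False, True, True, True, True, True, True, True]
contact True [ 0.06073498 -0.0102662 ] [-0.49914103 -0.24246131  0.49249242]
[ 0.02492552 -0.36980111  0.44555241]
box [ 5.07300e-01  2.42000e-02 -9.62829e+01] score 0.998 post own [-0.0105  0.0855] t 8.1417
```

```bash
cat >> h.py <<'E'
def roll(b,th):
    """box pose at yaw th when rolled on the post from b (pressed on it)"""
    xc=toown(b,POST)[0]+.012*np.radians(th-b[2]); return (*(POST-rot(th)@np.array([xc,.072])),th)
E
python3 - <<'E'
import h
from h import *
b=(.5073,.0242,-96.28);h.PITCH=-20
go(toworld(b,(.11,-.02)),.09,v=.2)
robot.move_to(*tcp(toworld(b,(.012,-.095)),.09));go(toworld(b,(.012,-.095)))
print(go(toworld(b,(.012,-.056)),v=.04,f=12),robot.current_contact_force())
b=track((b[0]+.014,b[1],b[2]))
go(toworld(b,(.012,-.085)));go(toworld(b,(.048,-.085)))
for th in range(-90,-44,5):
    h.PITCH=-20-(th+90)/2.25*.5
    go(toworld(roll(b,th),(.048,-.073)),v=.06)
    if th in(-80,-65): print(th,robot.current_contact_force())
b=track(roll(b,-45))
print(robot.current_tool_pos(),toown(b,robot.current_tool_pos()[:2]))
E
```

```text
False [-3.51781397 -0.42226815  0.91899788]
box [ 5.18700e-01  2.48000e-02 -9.40105e+01] score 0.997 post own [-0.0058  0.0746] t 11.3083
-80 [-0.60974217 -0.28719928  0.14530776]
-65 [ 0.00982364 -1.48053078  0.56540859]
box [ 5.3680e-01 -2.0000e-02 -4.6798e+01] score 0.941 post own [0.0058 0.0723] t 15.8583
[ 0.51311102 -0.1077229   0.03079594] [ 0.04771873 -0.07731456]
```

Run:
```python
import h
from h import *
b=(.5368,-.02,-46.8)
for th in range(-42,-9,4):
    h.PITCH=-30-(th+46)*.28
    go(toworld(roll(b,th),(.047,-.0715)),v=.06)
    if th%8==6: print(th,h.PITCH,robot.current_contact_force())
im=vision.grab_frame('top');save(im,'mid1');save(vision.grab_frame('side'),'mid2')
b=track(roll(b,-12))
```

```text
-42 -31.12 [-1.55561705 -3.42556288 -0.91285106]
-34 -33.36 [-1.14517586 -4.48735668 -1.26091482]
-26 -35.6 [-0.37942363 -5.72730038  0.04955257]
-18 -37.84 [ 0.41386698 -5.25617142 -1.41321914]
-10 -40.08 [ 0.91606725 -5.20474595 -1.35562935]
box [  0.5684  -0.0433 -10.6262] score 0.848 post own [0.012  0.0721] t 18.7167
```

View pics/mid2.png

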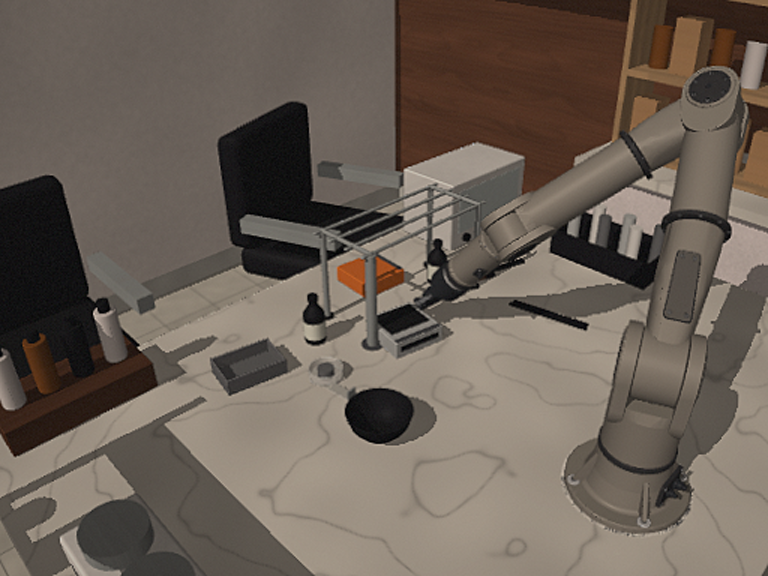

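The picture shows the box flat against the post at about (410,330), mouth nearly facing front. The hand leans in from the right at about (445,290), clear of the front rod, and the bystanders haven't moved. I'll finish the last 10° and back off.

Run:
```python
import h
from h import *
b=(.5684,-.0433,-10.63);h.PITCH=-40
for th in(-7,-4,-1,.5): go(toworld(roll(b,th),(.045,-.0715)),v=.05)
print(robot.current_contact_force()); b=track(roll(b,0))
p=np.array(robot.current_tool_pos());robot.line_to(list(p+[-.02,-.04,0]),velocity=.1)
robot.line_to(list(p+[-.15,-.08,.03]),velocity=.2);robot.line_to(list(p+[-.25,-.2,.2]),velocity=.25)
im=gray();b=track(b,im)
print('front rod legs check',onz('top',565/1.5,327/1.5,0))
a=vision.grab_frame('top');a=cv2.resize(a[170:270,215:345],(780,600),interpolation=2);save(a,'end1',1)
s=vision.grab_frame('side');s=cv2.resize(s[140:290,190:390],(800,600),interpolation=2);save(s,'end2',1)
```

```text
[-0.02333795 -6.12991758 -0.79261279]
box [ 0.5806 -0.0474  0.9322] score 0.808 post own [0.0141 0.0725] t 19.8833Traceback (most recent call last):
  File "<stdin>", line 7, in <module>
station.PlanningError: the arm cannot follow that straight line within its joint ranges
```

Run:
```python
import h
from h import *
p=np.array(robot.current_tool_pos());print(p)
for P in(-40,-30,-20):
    h.PITCH=P
    if p[0]<.5: break
    try: robot.line_to([.48,-.2,.07],[180,P,0],velocity=.15);break
    except robot.PlanningError: print('no',P)
p=np.array(robot.current_tool_pos());print(p)
if p[0]<.52:
    robot.move_to([.35,-.33,.2],[180,-10,0])
b=track((.5806,-.0474,0.9))
a=vision.grab_frame('top');a=cv2.resize(a[170:270,215:345],(780,600),interpolation=2);save(a,'end1',1)
s=vision.grab_frame('side');s=cv2.resize(s[140:290,190:390],(800,600),interpolation=2);save(s,'end2',1)
```

```text
[ 0.46619774 -0.19904562  0.05997126]
[ 0.46619774 -0.19904562  0.05997126]
box [ 0.5799 -0.0477  0.5921] score 0.97 post own [0.0143 0.0729] t 22.9917
```

View pics/end1.png

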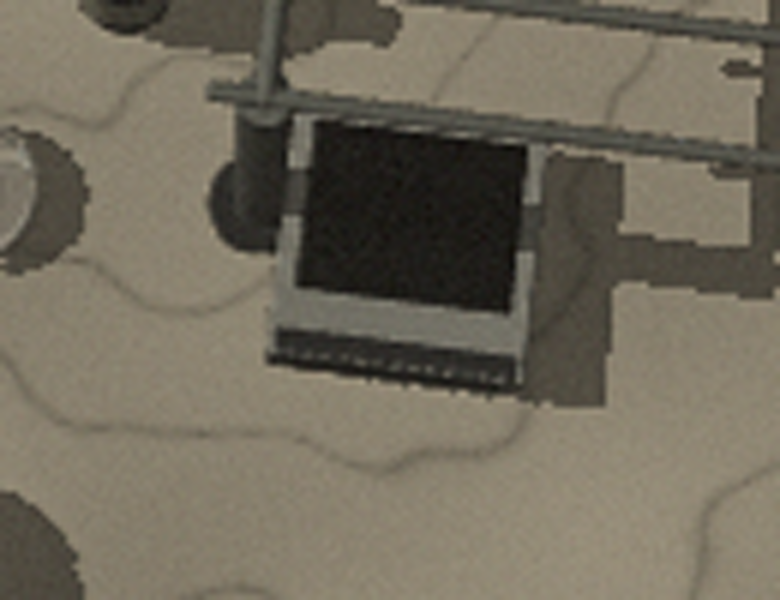

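View pics/end2.png

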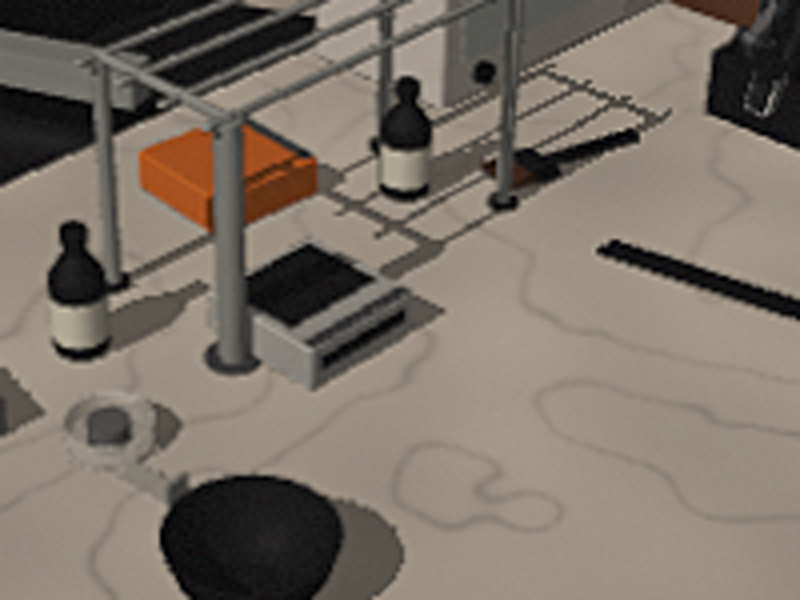

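The top crop shows the box's left side touching the post at about (285,190), with the toothed mouth edge at the front, parallel to the front rod. The side crop shows the box flat, the hand clear and everything else in place.

```bash
python3 -c "
from station import workorder
print(workorder.close_job())"
```

```text
the job is handed in; nothing more can be done
None
```

The dispenser is turned a quarter turn against the post, with its mouth facing the rack's front (about 0.6° off) and its left side touching the post to within about 1 mm; the hand is clear and the job is handed in, though no verdict came back.

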